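# Set up the spindle moulder for flush trimming

### The job

Set up the small spindle moulder with its wide cutter head: first lay the table ring whose opening lets that head through flush into the round recess of the table, then slide the wide cutter head down over the spindle onto its seat, then set the guide bearing of the same diameter on top of it, and last slip the brass cap over the spindle's end until it sits on the bearing. Everything must be let go, level and fully down; leave the slim cutter head, the small bearing and the narrow ring where they lie.

Things in the scene. Friction and masses are not known exactly. Their poses are not given: they have to be found in the camera images.
- moulder: Bench spindle moulder, fixed: grey table 190 x 190 mm on a green housing, table top at z = 70 mm. Origin on the spindle axis at the cabinet top, z up, -x to its switch panel. Spindle upright in the middle, 13 mm thick, end at z = 113 mm, last 7 mm tapered to 5 mm. Round it a ring recess, 68 mm wide, 12 mm deep; in that a 54 mm well with the 29 mm seat flange of the cutter head at z = 54 mm
- ring_wide: Table ring with the wide opening, aluminium, lying flat: 62 mm outside, opening 50 mm, 12 mm thick, the lower outer edge bevelled 2.5 x 6 mm. Origin: centre of the underside, z up. In the table recess its top is flush (origin 58 mm above the moulder's origin)
- ring_narrow: Table ring with the narrow opening, aluminium, lying flat: 62 mm outside, opening 36 mm, 12 mm thick; too tight for the wide cutter head; not needed. Origin: centre of the underside
- cutter_wide: Wide cutter head: grey steel cylinder with two insert knives, standing upright, 40 mm in diameter, 30 mm tall, through bore 17 mm. Origin: centre of the underside, z up. It goes over the spindle, through the ring, down to the seat flange: its top is then 14 mm above the table top
- cutter_slim: Slim cutter head: the same but 28 mm in diameter; 30 mm tall, bore 17 mm; not needed. Origin: centre of the underside
- bearing_wide: Wide guide bearing: flat steel ball bearing with dark shields, 40 mm in diameter (as the wide head), 12 mm thick, bore 17 mm. Origin: centre of the underside, z up. On the seated cutter head its top is 26 mm above the table top
- bearing_slim: Small guide bearing: the same but 28 mm in diameter; 12 mm thick; not needed. Origin: centre of the underside
- cap: Brass clamping cap: plain cylinder with knurled side, standing open end down, 33 mm in diameter, 24 mm tall, with a blind bore of 17 mm, 18 mm deep, from below. It only has to be slipped on, not turned. Origin: centre of the underside, z up
Mind the look-alikes: they are no part of the job. Leave any purple look-alike of the ring_wide alone.

How it is judged:
By the outcome, as a careful person would: the job done as asked, in the order asked, and still so for the second after the job is handed in, with the robot touching nothing.
It also fails if it takes over 96 s, if anything falls off the work surface, if the arm or the gripper's body presses on something with over 40 N, if the wrist force passes 120 N, or if a joint passes its speed limit or range.

### The arm

A 6-joint arm with a two-finger parallel gripper is mounted at the origin on a cart in front of the work surface, level with it; the furniture and walls round the work are solid. World frame = base frame: x ahead of the robot, y to its left, z up, the work surface at z = 0. Lengths are in m, angles in rad, forces in N, time in s.
With the tool pointing down it reaches from about 0.425 to 0.925 m from the base axis. Payload 12.5 kg.
Tool frame: the origin (TCP) lies at the very end of the fingers, on their centre line; the grasp point (between the pads) lies 19 mm behind it; z points along the fingers, y is the line along which they close (so a half turn about z gives the same grasp; the last joint's range is limited). The gripper opens to 85 mm and grips with 20 to 120 N. Pads are 22 mm wide; open, the fingers measure 114 mm over their backs; the gripper's body (76 mm by 85 mm) begins 54 mm behind the grasp point. The pads swing forward as they close: fully open they stand 13 mm farther back than shut.
Start: joints at [-1.379, 0.491, 1.559, -0, 1.092, -0.106], TCP at [0.183, -0.597, 0.231] pointing down, gripper open.
Joint ranges: [-3.1, 3.1], [-0.84, 2.19], [0.05, 2.79], [-1.13, 4.28], [0.06, 2.93], [-2.69, 2.69]. Speed limits (rad/s): [2.22, 2.22, 2.79, 3.14, 3.14, 3.14].

### API

Orientations are given as a unit quaternion [x, y, z, w].
In Python, from station import r gives the robot as it stands. The module is installed in compiled form; this text tells all that it offers.
- The arm moves only by the tool drive_tool, never from a script. Its argument "commands" is a list of rows, each an object with "claw": the opening, from 0 (shut) to 1 (fully open); "offset": the shift along the tool's x, y, z in cm, a list of three; "angular": the turn, a rotation vector about the tool's x, y, z in degrees, a list of three. In form: [{"claw": claw, "offset": [dx, dy, dz], "angular": [rx, ry, rz]}, ...]. A call has 1 to 12 rows; each row is the pose to reach, as a shift and turn from the pose commanded when the call began, along the tool's axes at that moment; what a row does not reach only later rows make up. A row lasts 1/12 s, in which the tool goes at most 41.7 mm and 7.16 degrees, less where a joint would pass 70% of its speed; a pose out of reach is approached as far as the arm can. A call with a gripper value outside its range is refused whole. The fingers move at their own pace and stop on an object; "newtons" is the grip in N (left out, the last holds). Time passes only in rows, so rows that repeat a pose let the fingers close. It gives the time, the measured TCP pose, the force, the opening and the grip force at its end, in the units of the state.
- r.get_obs(): the state, without advancing time (a new reading comes with each control period).
- r.capture(name): name is "scene" or "top" or "wrist"; returns a dict with "frame" (384x512x3 uint8, red, green, blue), "mtx" (3x3 intrinsics, pixels), "k1" (the pictures are not rectified: a ray, as slopes to the right and down, at radius r is drawn at 1 + k1 r^2 times it, then the intrinsics apply), "R" (3x3) and "t" (3): a world point X has camera coordinates R X + t; the wrist camera has in their place "tool_from_camera" (4x4, takes a point from camera to tool coordinates, whose origin is the TCP and whose axes are the flange's). Camera axes: x right, y down, z forward; pixel columns grow to the right and rows downward; lengths in m; the calibration is good to about 2 mm. A picture is of the moment at which its call begins: read the wrist's pose just before it. There is no depth.
- r.job_done(): hands the job in; it is judged then, once.
The state is a dict: "time": time; "joints": joint angles; "qvel": joint speeds; "effort": joint torques, N m; "tcp_pos": TCP position; "orientation": TCP orientation; "ft_force": force on the tool from outside, world axes, zero at the start; "torque": the same for the moment, N m; "finger_gap": opening from 0.0 (shut) to 1.0 (fully open); "finger_force": force on a finger pad.
Only numpy, scipy, OpenCV 4.12 (cv2) and the standard library are available. Lean on these libraries where they do the work, as an engineer would, in place of code of your own. Each camera call takes 0.05 s, during which the arm holds its last target. There are 200 camera calls.

## Working session

There is one attempt and no reset: what is moved stays moved. The work goes in short steps, Python scripts to look and compute and a tool call to move; the robot and the scene stay as the last step left them, time stands still between calls to the robot, and variables do not carry over. Pictures are saved under pics/ and viewed, at most 14 in all, crops included, and the job is handed in when it is done.

Besides the shell and the picture viewer there is one more tool, called after ">>>" as a command line: name --argument value ..., lists and objects as JSON in quotes. drive_tool: Moves the arm, as the interface text tells. Its arguments: {"type":"object","properties":{"commands":{"type":"array"},"newtons":{"type":"number"}},"required":["commands"]}

```bash
mkdir -p pics; cat > h.py <<'E'
import numpy as np, cv2, pickle
from scipy.spatial.transform import Rotation as Ro
from station import r
def cap(name,file):
    o=r.get_obs(); c=r.capture(name)
    cv2.imwrite(f'pics/{file}.png',cv2.cvtColor(c['frame'],cv2.COLOR_RGB2BGR))
    if name=='wrist':
        T=np.eye(4);T[:3,:3]=Ro.from_quat(o['orientation']).as_matrix();T[:3,3]=o['tcp_pos']
        W=T@c['tool_from_camera']; c['R']=W[:3,:3].T; c['t']=-c['R']@W[:3,3]
    pickle.dump(c,open(f'pics/{file}.pkl','wb')); return c
def load(f): return pickle.load(open(f'pics/{f}.pkl','rb'))
def ray(c,uv):
    K=c['mtx']; d=cv2.undistortPoints(np.array([[uv]],float),K,np.array([c['k1'],0,0,0,0.]))[0,0]
    v=c['R'].T@np.array([d[0],d[1],1]); return -c['R'].T@c['t'],v/np.linalg.norm(v)
def onz(c,uv,z):
    p,v=ray(c,uv); return p+v*(z-p[2])/v[2]
def tri(*cu):
    A=np.zeros((3,3));b=np.zeros(3)
    for c,uv in cu:
        p,v=ray(c,uv);M=np.eye(3)-np.outer(v,v);A+=M;b+=M@p
    X=np.linalg.solve(A,b); return X,[np.linalg.norm((np.eye(3)-np.outer(ray(c,u)[1],ray(c,u)[1]))@(X-ray(c,u)[0])) for c,u in cu]
def proj(c,X):
    q=c['R']@np.array(X)+c['t']; return cv2.projectPoints(q[None],np.zeros(3),np.zeros(3),c['mtx'],np.array([c['k1'],0,0,0,0.]))[0].ravel()
E
python3 - <<'E'
from h import *
a=cap('scene','s0');b=cap('top','t0');cap('wrist','w0')
for c in(a,b): print(-c['R'].T@c['t'],c['mtx'][0,0],c['k1'])
w=r.capture('wrist');print(w['tool_from_camera'].round(4).tolist(),w['mtx'][0,0])
o=r.get_obs();print(o)
A=[cv2.resize(cv2.imread(f'pics/{n}0.png'),(800,600),interpolation=cv2.INTER_CUBIC) for n in 'st']
for n,i in zip('st',A): cv2.imwrite(f'pics/{n}0b.png',i)
E
```

```text
[-0.31462083  0.84801803  0.58090238] 408.63949226404185 0.02163994435347698
[ 0.32019696 -0.04065082  1.01609402] 356.89956148138754 0.020193529389673878
[[-0.001, -0.9571, -0.2899, 0.0757], [1.0, -0.0011, 0.0001, -0.0011], [-0.0004, -0.2899, 0.9571, -0.1418], [0.0, 0.0, 0.0, 1.0]] 320.0861208114213
{'time': 0.2, 'joints': array([-1.37858445e+00,  4.91317238e-01,  1.55922608e+00,  1.11047461e-05,
        1.09173217e+00, -1.05603148e-01]), 'qvel': array([-8.28500787e-04, -6.36451321e-05, -1.85407428e-03, -4.94774807e-04,
        9.85726581e-05, -9.84251033e-04]), 'effort': array([-9.10084782e-04, -6.18188667e+01, -2.61513537e+01, -1.50394767e-04,
        3.06205591e-03, -3.68509814e-05]), 'tcp_pos': array([ 0.18339153, -0.59734801,  0.23095524]), 'orientation': array([ 9.88934069e-01,  1.48355282e-01, -9.85842999e-06, -3.41311019e-04]), 'ft_force': array([-0.33304212, -0.12676046, -0.68955663]), 'torque': array([0.0184239 , 0.05843819, 0.02928964]), 'finger_force': 0.0, 'finger_gap': 1.0016057439644925}
```

View pics/s0b.png

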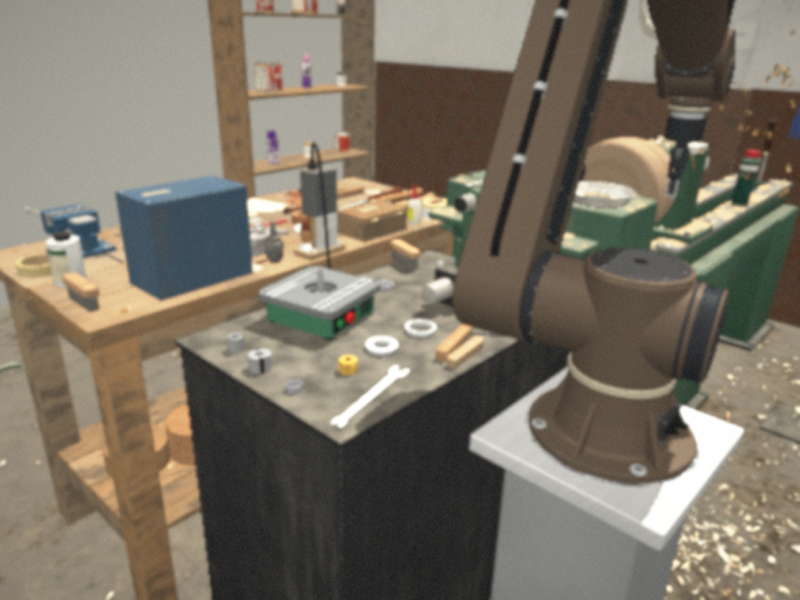

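View pics/t0b.png

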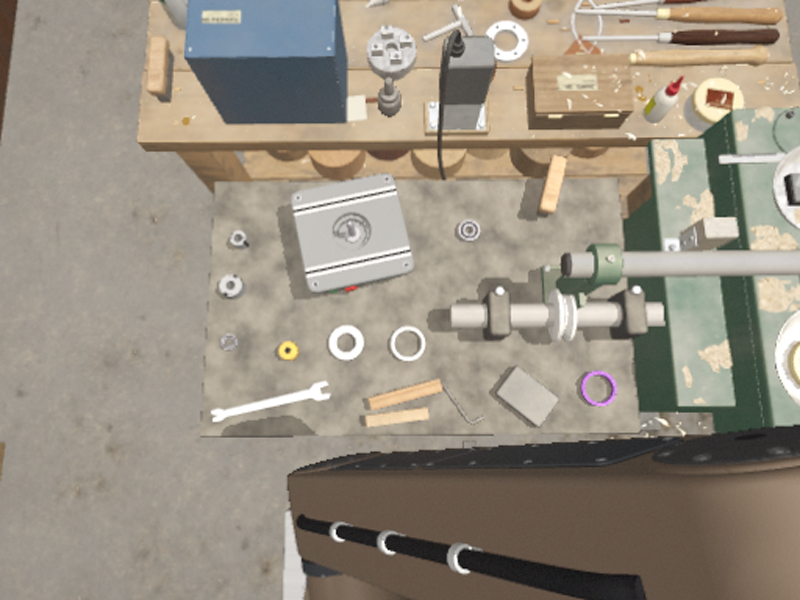

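Scene: the moulder is at scene (320,290) and top (352,231) in the 800-px view. Candidates in the top view are:
- **Rings:** (346,342) has a small opening, (408,343) a large opening, and the purple one at (598,388) is to be left alone. (408,343) fits ring_wide.
- **Heads:** (231,286) is larger, (238,238) smaller.
- **Bearings:** (469,230) against (229,342).
- **Cap:** (288,350), yellow.

I'll check sizes and confirm in one crop.

```bash
python3 - <<'E'
from h import *
t=load('t0'); s=load('s0')
P=dict(ringN=(346,342,.012),ringW=(408,343,.012),cutW=(231,286,.03),cutS=(238,238,.03),bA=(469,230,.012),bB=(229,342,.012),cap=(288,350,.024),mould=(352,231,.07))
k=1/1.5625
for n,(u,v,z) in P.items():
    X=onz(t,(u*k,v*k),z); e=onz(t,(u*k+1,v*k),z); print(n,X.round(3),'mm/px',round(np.linalg.norm(e-X)*1000,2),'R',np.hypot(*X[:2]).round(3), 'scene px*1.56',(proj(s,X)*1.5625).round(0))
im=cv2.imread('pics/t0.png')
c=lambda u,v,h=32:cv2.resize(im[int(v*k)-h:int(v*k)+h,int(u*k)-h:int(u*k)+h],(256,256),interpolation=cv2.INTER_CUBIC)
rows=[np.hstack([c(*P[n][:2]) for n in ns]) for ns in (('ringN','ringW','mould'),('bA','bB','cutW'))]
cv2.imwrite('pics/crop0.png',np.vstack(rows))
E
```

```text
ringN [0.44  0.057 0.012] mm/px 2.83 R 0.443 scene px*1.56 [380. 343.]
ringW [ 0.437 -0.055  0.012] mm/px 2.82 R 0.44 scene px*1.56 [419. 326.]
cutW [0.541 0.265 0.03 ] mm/px 2.82 R 0.602 scene px*1.56 [259. 354.]
cutS [0.632 0.256 0.03 ] mm/px 2.87 R 0.682 scene px*1.56 [234. 336.]
bA [ 0.649 -0.172  0.012] mm/px 2.93 R 0.671 scene px*1.56 [383. 283.]
bB [0.442 0.269 0.012] mm/px 2.82 R 0.517 scene px*1.56 [293. 384.]
cap [0.425 0.159 0.024] mm/px 2.78 R 0.454 scene px*1.56 [346. 359.]
mould [0.63  0.043 0.07 ] mm/px 2.77 R 0.632 scene px*1.56 [319. 286.]
```

View pics/crop0.png

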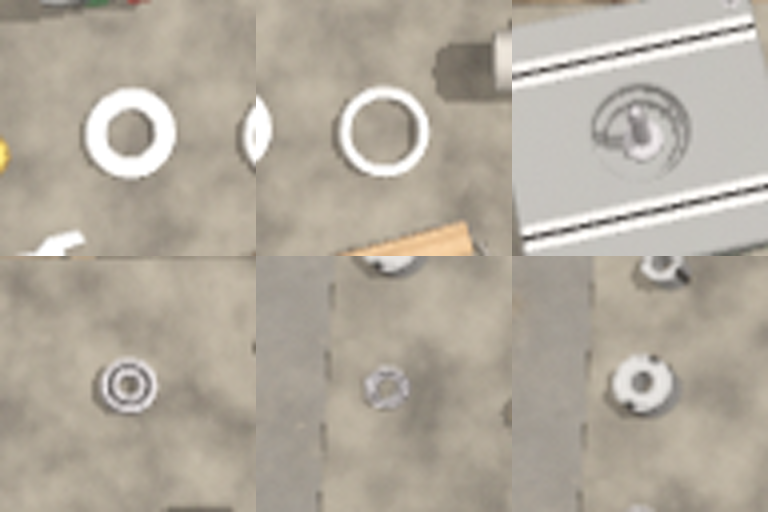

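```bash
cat >> h.py <<'E'
def off(x,y,z,psi=0):
    """offset (cm, tool axes) and turn about tool z (deg) to TCP x,y,z with tool x at yaw psi (deg), tool straight down"""
    o=r.get_obs();R=Ro.from_quat(o['orientation']);p=np.radians(psi)
    D=np.array([[np.cos(p),np.sin(p),0],[np.sin(p),-np.cos(p),0],[0,0,-1]])
    rv=(R.inv()*Ro.from_matrix(D)).as_rotvec(degrees=True)
    print('->',(x,y,z,psi),'off',(R.inv().apply(np.array([x,y,z])-o['tcp_pos'])*100).round(2).tolist(),'ang',rv.round(2).tolist())
E
python3 - <<'E'
from h import *
for p in [(.25,-.5,.34),(.44,-.2,.34),(.437,-.055,.34),(.437,-.055,.15)]: off(*p)
E
```

```text
-> (0.25, -0.5, 0.34, 0) off [9.22, -7.36, -10.9] ang [-0.04, 0.0, 17.06]
-> (0.44, -0.2, 0.34, 0) off [36.19, -30.46, -10.88] ang [-0.04, 0.0, 17.06]
-> (0.437, -0.055, 0.34, 0) off [40.16, -44.41, -10.87] ang [-0.04, 0.0, 17.06]
-> (0.437, -0.055, 0.15, 0) off [40.16, -44.4, 8.13] ang [-0.04, 0.0, 17.06]
```

>>> drive_tool --commands '[{"claw": 1,"offset": [9.2,-7.4,-10.9],"angular": [0,0,17.06]},{"claw": 1,"offset": [9.2,-7.4,-10.9],"angular": [0,0,17.06]},{"claw": 1,"offset": [9.2,-7.4,-10.9],"angular": [0,0,17.06]},{"claw": 1,"offset": [9.2,-7.4,-10.9],"angular": [0,0,17.06]},{"claw": 1,"offset": [36.2,-30.5,-10.9],"angular": [0,0,17.06]},{"claw": 1,"offset": [36.2,-30.5,-10.9],"angular": [0,0,17.06]},{"claw": 1,"offset": [36.2,-30.5,-10.9],"angular": [0,0,17.06]},{"claw": 1,"offset": [36.2,-30.5,-10.9],"angular": [0,0,17.06]},{"claw": 1,"offset": [36.2,-30.5,-10.9],"angular": [0,0,17.06]},{"claw": 1,"offset": [36.2,-30.5,-10.9],"angular": [0,0,17.06]},{"claw": 1,"offset": [36.2,-30.5,-10.9],"angular": [0,0,17.06]},{"claw": 1,"offset": [36.2,-30.5,-10.9],"angular": [0,0,17.06]}]'

```text
time: 1.2
tcp_pos: [0.4288, -0.2163, 0.3404]
orientation: [1.0, -0.0, 0.0, 0.0]
ft_force: [1.7, -1.4, -0.3]
finger_gap: 1.003
finger_force: 0.0
```

```bash
python3 - <<'E'
from h import *
for p in [(.62,-.05,.24),(.437,-.055,.25),(.437,-.055,.15)]: off(*p)
E
```

```text
-> (0.62, -0.05, 0.24, 0) off [19.12, -16.64, 10.04] ang [0.01, -0.02, -0.01]
-> (0.437, -0.055, 0.25, 0) off [0.82, -16.13, 9.04] ang [0.01, -0.02, -0.01]
-> (0.437, -0.055, 0.15, 0) off [0.82, -16.14, 19.04] ang [0.01, -0.02, -0.01]
```

>>> drive_tool --commands '[{"claw": 1,"offset": [19.1,-25.0,12.0],"angular": [0,0,0]},{"claw": 1,"offset": [19.1,-25.0,12.0],"angular": [0,0,0]},{"claw": 1,"offset": [19.1,-25.0,12.0],"angular": [0,0,0]},{"claw": 1,"offset": [19.1,-25.0,12.0],"angular": [0,0,0]},{"claw": 1,"offset": [19.1,-25.0,12.0],"angular": [0,0,0]},{"claw": 1,"offset": [19.1,-25.0,12.0],"angular": [0,0,0]},{"claw": 1,"offset": [19.1,-25.0,12.0],"angular": [0,0,0]},{"claw": 1,"offset": [19.1,-25.0,12.0],"angular": [0,0,0]},{"claw": 1,"offset": [19.1,-25.0,12.0],"angular": [0,0,0]},{"claw": 1,"offset": [19.1,-25.0,12.0],"angular": [0,0,0]},{"claw": 1,"offset": [19.1,-25.0,12.0],"angular": [0,0,0]},{"claw": 1,"offset": [19.1,-25.0,12.0],"angular": [0,0,0]}]'

```text
time: 2.2
tcp_pos: [0.6188, 0.0308, 0.2209]
orientation: [1.0, -0.0, 0.0, 0.0]
ft_force: [0.5, -0.7, 0.3]
finger_gap: 0.997
finger_force: 0.0
```

```bash
python3 - <<'E'
from h import *
cap('wrist','m1')
i=cv2.imread('pics/m1.png');cv2.imwrite('pics/m1b.png',cv2.resize(i,(800,600),interpolation=cv2.INTER_CUBIC))
for p in [(.55,-.055,.22),(.437,-.055,.25),(.437,-.055,.15)]: off(*p)
E
```

```text
-> (0.55, -0.055, 0.22, 0) off [-6.88, 8.57, 0.11] ang [0.02, -0.05, -0.07]
-> (0.437, -0.055, 0.25, 0) off [-18.17, 8.58, -2.9] ang [0.02, -0.05, -0.07]
-> (0.437, -0.055, 0.15, 0) off [-18.18, 8.58, 7.1] ang [0.02, -0.05, -0.07]
```

View pics/m1b.png

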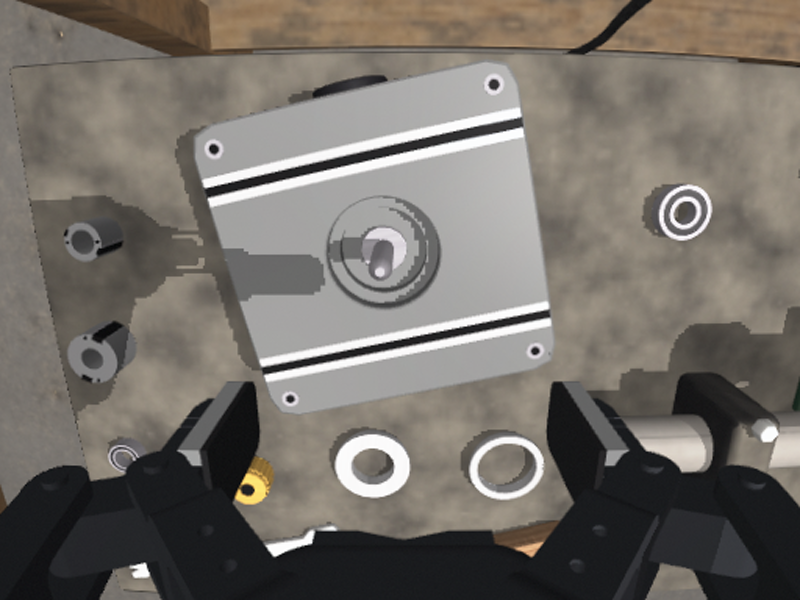

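Wrist view shows the recess centre at about (384,251), the spindle tip at (379,271), the wide ring at (506,466) and the narrow ring at (372,465). The wide bearing is at (686,212), the wide head at (94,357), the slim head at (84,241) and the cap at (252,485).

>>> drive_tool --commands '[{"claw": 1,"offset": [-8.0,6.0,0],"angular": [0,0,0]},{"claw": 1,"offset": [-8.0,6.0,0],"angular": [0,0,0]},{"claw": 1,"offset": [-8.0,6.0,0],"angular": [0,0,0]},{"claw": 1,"offset": [-8.0,6.0,0],"angular": [0,0,0]},{"claw": 1,"offset": [-8.0,6.0,0],"angular": [0,0,0]},{"claw": 1,"offset": [-8.0,6.0,0],"angular": [0,0,0]}]'

```text
time: 2.75
tcp_pos: [0.5396, -0.0288, 0.2211]
orientation: [1.0, -0.001, 0.001, 0.0]
ft_force: [0.3, -0.1, 0.0]
finger_gap: 0.999
finger_force: 0.0
```

```bash
cat >> h.py <<'E'
def ortho(c,x0,y0,z,half=.06,s=.00025):
    """top-down picture of plane z; col -> -y, row -> -x"""
    n=int(2*half/s);g=np.arange(n)*s-half
    X=np.stack(np.broadcast_arrays((x0-g)[:,None],(y0-g)[None,:],z),-1).reshape(-1,3).astype(float)
    q=X@c['R'].T+c['t']
    uv=cv2.projectPoints(q,np.zeros(3),np.zeros(3),c['mtx'],np.array([c['k1'],0,0,0,0.]))[0].reshape(n,n,2).astype(np.float32)
    return cv2.remap(c['frame'],uv[...,0],uv[...,1],cv2.INTER_CUBIC)
def circ(c,x0,y0,z,R,half=.06,s=.00025,p2=15,tol=.0015,dump=None):
    im=ortho(c,x0,y0,z,half,s);g=cv2.GaussianBlur(cv2.cvtColor(im,cv2.COLOR_RGB2GRAY),(0,0),2)
    if dump: cv2.imwrite(f'pics/{dump}.png',im[...,::-1])
    h=cv2.HoughCircles(g,cv2.HOUGH_GRADIENT_ALT if 0 else cv2.HOUGH_GRADIENT,1,8,param1=60,param2=p2,minRadius=int((R-tol)/s),maxRadius=int((R+tol)/s)+1)
    return [] if h is None else [(round(x0-(v*s-half),4),round(y0-(u*s-half),4),round(rr*s,5)) for u,v,rr in h[0][:3]]
E
python3 - <<'E'
from h import *
cap('wrist','m2')
for f in('m1','m2'):
    c=load(f); print(f,r.get_obs()['tcp_pos'])
    for z in(.06,.07,.08): print('rec',z,circ(c,.63,.043,z,.034,dump=f'o_{f}_rec' if z==.07 else None))
    for z in (.007,.012,.017):print('ringW',z,circ(c,.437,-.055,z,.031,tol=.002,dump=f'o_{f}_rw'if z==.012 else None))
    print('bear',circ(c,.649,-.172,.012,.02)); print('cut',circ(c,.541,.265,.03,.02)); print('cap',circ(c,.425,.159,.024,.0165))
a=[cv2.imread(f'pics/o_{f}_{k}.png')[::2,::2] for k in('rec','rw') for f in('m1','m2')]
cv2.imwrite('pics/o1.png',np.vstack([np.hstack(a[:2]),np.hstack(a[2:])]))
E
```

```text
m1 [ 0.53977231 -0.0284501   0.22076539]
rec 0.06 [(np.float32(0.6301), np.float32(0.0446), np.float32(0.0356)), (np.float32(0.6321), np.float32(0.0446), np.float32(0.03368)), (np.float32(0.6331), np.float32(0.0429), np.float32(0.0356))]
rec 0.07 [(np.float32(0.6319), np.float32(0.0439), np.float32(0.0342)), (np.float32(0.6339), np.float32(0.0439), np.float32(0.03259)), (np.float32(0.6296), np.float32(0.0439), np.float32(0.0356))]
rec 0.08 [(np.float32(0.6346), np.float32(0.0436), np.float32(0.03338)), (np.float32(0.6346), np.float32(0.0411), np.float32(0.0356)), (np.float32(0.6321), np.float32(0.0431), np.float32(0.03423))]
ringW 0.007 [(np.float32(0.4346), np.float32(-0.0549), np.float32(0.03145)), (np.float32(0.4366), np.float32(-0.0559), np.float32(0.02952)), (np.float32(0.4349), np.float32(-0.0529), np.float32(0.02978))]
ringW 0.012 [(np.float32(0.4384), np.float32(-0.0534), np.float32(0.03105)), (np.float32(0.4364), np.float32(-0.0546), np.float32(0.0331)), (np.float32(0.4384), np.float32(-0.0514), np.float32(0.02925))]
ringW 0.017 [(np.float32(0.4419), np.float32(-0.0521), np.
[... 1424 characters left out ...]
loat32(-0.0516), np.float32(0.03282))]
ringW 0.017 [(np.float32(0.4406), np.float32(-0.0539), np.float32(0.03092)), (np.float32(0.4406), np.float32(-0.0514), np.float32(0.03228)), (np.float32(0.4431), np.float32(-0.0526), np.float32(0.0331))]
bear [(np.float32(0.6504), np.float32(-0.1709), np.float32(0.02002)), (np.float32(0.6494), np.float32(-0.1691), np.float32(0.0216)), (np.float32(0.6474), np.float32(-0.1684), np.float32(0.0199))]
cut [(np.float32(0.5449), np.float32(0.2651), np.float32(0.01955))]
cap [(np.float32(0.4266), np.float32(0.1599), np.float32(0.01525)), (np.float32(0.4289), np.float32(0.1581), np.float32(0.01728)), (np.float32(0.4264), np.float32(0.1576), np.float32(0.01728))]
```

View pics/o1.png

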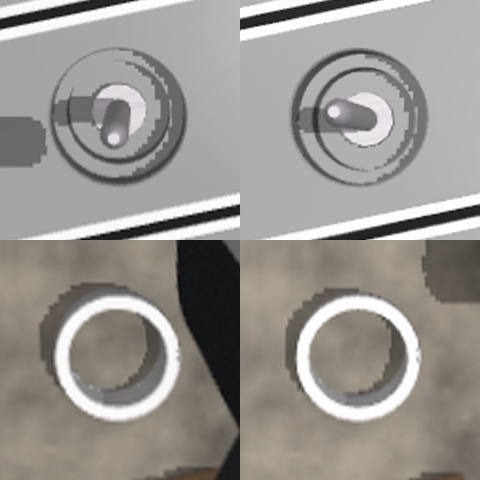

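Both views agree to within 1 mm. The recess is at (0.6315, 0.0437) with r = 34 mm at z = 70. Ring_wide is at (0.438, -0.0537) with r = 31 mm at z = 12. Next I go for the ring.

```bash
python3 - <<'E'
from h import *
for p in [(.4382,-.0537,.06),(.4382,-.0537,.0005)]: off(*p)
E
```

```text
-> (0.4382, -0.0537, 0.06, 0) off [-10.18, 2.53, 16.06] ang [0.01, -0.07, -0.02]
-> (0.4382, -0.0537, 0.0005, 0) off [-10.18, 2.52, 22.01] ang [0.01, -0.07, -0.02]
```

>>> drive_tool --commands '[{"claw": 1,"offset": [-10.2,2.5,16.0],"angular": [0,0,0]},{"claw": 1,"offset": [-10.2,2.5,16.0],"angular": [0,0,0]},{"claw": 1,"offset": [-10.2,2.5,16.0],"angular": [0,0,0]},{"claw": 1,"offset": [-10.2,2.5,16.0],"angular": [0,0,0]},{"claw": 1,"offset": [-10.2,2.5,16.0],"angular": [0,0,0]},{"claw": 1,"offset": [-10.2,2.5,16.0],"angular": [0,0,0]},{"claw": 1,"offset": [-10.2,2.5,16.0],"angular": [0,0,0]},{"claw": 1,"offset": [-10.2,2.5,16.0],"angular": [0,0,0]},{"claw": 1,"offset": [-10.2,2.5,16.0],"angular": [0,0,0]}]'

```text
time: 3.55
tcp_pos: [0.439, -0.0533, 0.0613]
orientation: [1.0, 0.0, 0.001, 0.0]
ft_force: [0.1, -0.2, -0.7]
finger_gap: 1.002
finger_force: 0.0
```

```bash
python3 - <<'E'
from h import *
c=cap('wrist','r1')
for z in (.012,): print(circ(c,.438,-.054,z,.031,tol=.002),circ(c,.438,-.054,z,.025,tol=.002))
off(.4382,-.0537,.0005);print(r.get_obs()['tcp_pos'])
E
```

```text
[(np.float32(0.4381), np.float32(-0.0539), np.float32(0.03088)), (np.float32(0.4379), np.float32(-0.0519), np.float32(0.03255)), (np.float32(0.4381), np.float32(-0.0561), np.float32(0.0328))] [(np.float32(0.4381), np.float32(-0.0539), np.float32(0.02488)), (np.float32(0.4436), np.float32(-0.0524), np.float32(0.02545)), (np.float32(0.4384), np.float32(-0.0519), np.float32(0.02312))]
-> (0.4382, -0.0537, 0.0005, 0) off [-0.07, 0.04, 6.08] ang [0.05, -0.16, 0.04]
[ 0.43870457 -0.05328023  0.06134025]
```

View pics/r1.png

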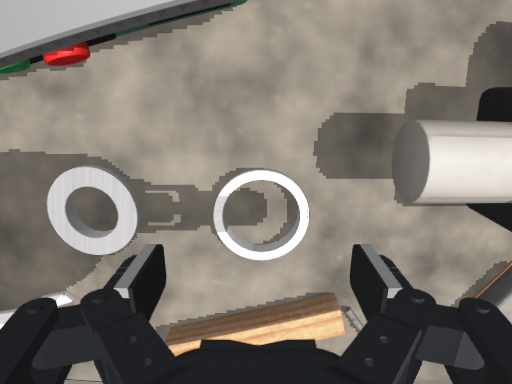

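The ring is at (262,214), between the fingers, and its centre is confirmed at (0.4381, -0.0539). I go down and grip near its top.

>>> drive_tool --commands '[{"claw": 1,"offset": [-0.06,0.05,4.0],"angular": [0,0,0]},{"claw": 1,"offset": [-0.06,0.05,6.05],"angular": [0,0,0]},{"claw": 1,"offset": [-0.06,0.05,6.05],"angular": [0,0,0]},{"claw": 1,"offset": [-0.06,0.05,6.05],"angular": [0,0,0]},{"claw": 0.6,"offset": [-0.06,0.05,6.05],"angular": [0,0,0]},{"claw": 0.6,"offset": [-0.06,0.05,6.05],"angular": [0,0,0]},{"claw": 0.6,"offset": [-0.06,0.05,6.05],"angular": [0,0,0]},{"claw": 0.6,"offset": [-0.06,0.05,6.05],"angular": [0,0,0]},{"claw": 0.6,"offset": [-0.06,0.05,6.05],"angular": [0,0,0]},{"claw": 0.6,"offset": [-0.06,0.05,6.05],"angular": [0,0,0]}]' --newtons 40

```text
time: 4.43
tcp_pos: [0.4374, -0.0538, 0.0018]
orientation: [1.0, 0.0, 0.002, 0.0]
ft_force: [-0.7, 4.6, 16.9]
finger_gap: 0.705
finger_force: 39.1
```

```bash
python3 - <<'E'
from h import *
for p in [(.4382,-.0537,.16),(.6315,.0437,.16)]: off(*p)
print(r.get_obs()['tcp_pos'])
E
```

```text
-> (0.4382, -0.0537, 0.16, 0) off [0.13, 0.01, -15.82] ang [0.05, -0.19, 0.02]
-> (0.6315, 0.0437, 0.16, 0) off [19.46, -9.72, -15.77] ang [0.05, -0.19, 0.02]
[ 0.43742725 -0.05375828  0.00177313]
```

>>> drive_tool --commands '[{"claw": 0.6,"offset": [0,0,-1.0],"angular": [0,0,0]},{"claw": 0.6,"offset": [0,0,-4.0],"angular": [0,0,0]},{"claw": 0.6,"offset": [0,0,-8.0],"angular": [0,0,0]},{"claw": 0.6,"offset": [0.1,0,-12.0],"angular": [0,0,0]},{"claw": 0.6,"offset": [0.1,0,-16.0],"angular": [0,0,0]},{"claw": 0.6,"offset": [0.1,0,-16.0],"angular": [0,0,0]},{"claw": 0.6,"offset": [0.1,0,-16.0],"angular": [0,0,0]},{"claw": 0.6,"offset": [0.1,0,-16.0],"angular": [0,0,0]}]'

```text
time: 5.1
tcp_pos: [0.4373, -0.0537, 0.1602]
orientation: [1.0, 0.0, 0.001, 0.0]
ft_force: [0.2, 0.3, -1.1]
finger_gap: 0.703
finger_force: 43.7
```

```bash
python3 - <<'E'
from h import *
c=cap('wrist','r2');o=r.get_obs();p=o['tcp_pos'];print(p,o['finger_gap'],o['finger_force'])
for dz in (.000,.003,.006,.009): print(dz,circ(c,p[0],p[1],p[2]+dz,.031,tol=.003)[:1],circ(c,p[0],p[1],p[2]+dz,.025,tol=.003)[:1])
cv2.imwrite('pics/r2b.png',cv2.resize(cv2.imread('pics/r2.png')[150:330,130:400],(810*7//8,540*7//8),interpolation=cv2.INTER_CUBIC))
for q in [(.6315,.0437,.16)]: off(*q)
E
```

```text
[ 0.43705408 -0.05363253  0.159472  ] 0.7006957201195096 43.747446020925764
0.0 [(np.float64(0.4322), np.float64(-0.052), np.float32(0.033))] [(np.float64(0.4322), np.float64(-0.0523), np.float32(0.02658))]
0.003 [(np.float64(0.4339), np.float64(-0.0518), np.float32(0.03238))] [(np.float64(0.4337), np.float64(-0.0518), np.float32(0.0263))]
0.006 [(np.float64(0.4357), np.float64(-0.0518), np.float32(0.0319))] [(np.float64(0.4354), np.float64(-0.0518), np.float32(0.0256))]
0.009 [(np.float64(0.4372), np.float64(-0.0523), np.float32(0.031))] [(np.float64(0.4369), np.float64(-0.052), np.float32(0.02512))]
-> (0.6315, 0.0437, 0.16, 0) off [19.45, -9.73, -0.06] ang [-0.0, 0.03, 0.0]
```

View pics/r2b.png

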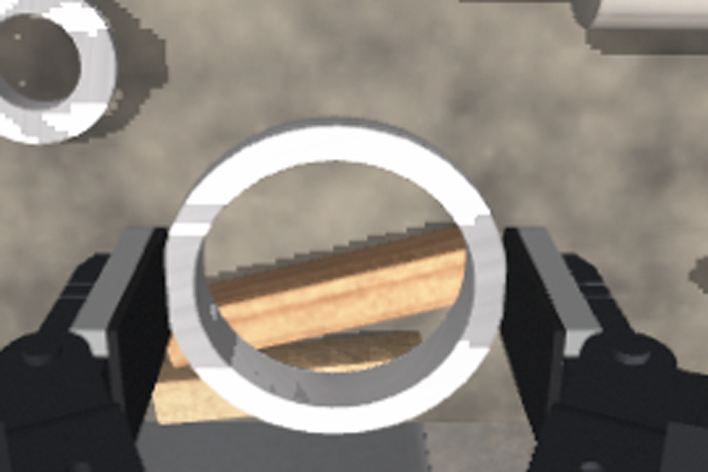

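Ring held level, its bottom about 2 mm below the TCP. In view it is 1.6 mm toward +y of the TCP, so I'll split the difference over the recess.

>>> drive_tool --commands '[{"claw": 0.6,"offset": [10,-5,-0.3],"angular": [0,0,0]},{"claw": 0.6,"offset": [10,-5,-0.3],"angular": [0,0,0]},{"claw": 0.6,"offset": [19.45,-9.65,-0.1],"angular": [0,0,0]},{"claw": 0.6,"offset": [19.45,-9.65,-0.1],"angular": [0,0,0]},{"claw": 0.6,"offset": [19.45,-9.65,-0.1],"angular": [0,0,0]},{"claw": 0.6,"offset": [19.45,-9.65,-0.1],"angular": [0,0,0]},{"claw": 0.6,"offset": [19.45,-9.65,-0.1],"angular": [0,0,0]},{"claw": 0.6,"offset": [19.45,-9.65,2.0],"angular": [0,0,0]},{"claw": 0.6,"offset": [19.45,-9.65,4.0],"angular": [0,0,0]},{"claw": 0.6,"offset": [19.45,-9.65,6.5],"angular": [0,0,0]},{"claw": 0.6,"offset": [19.45,-9.65,6.5],"angular": [0,0,0]},{"claw": 0.6,"offset": [19.45,-9.65,6.5],"angular": [0,0,0]}]'

```text
time: 6.15
tcp_pos: [0.6305, 0.0422, 0.0934]
orientation: [1.0, -0.0, -0.002, 0.0]
ft_force: [1.0, -0.2, -0.4]
finger_gap: 0.703
finger_force: 43.9
```

```bash
python3 - <<'E'
from h import *
c=cap('wrist','r3');o=r.get_obs();p=o['tcp_pos'];print(p,o['finger_gap'],o['finger_force'],o['ft_force'])
print('ring',[circ(c,p[0],p[1],p[2]+d,.031,tol=.003)[:1] for d in (.008,.01)]); print('rec',circ(c,.6315,.0437,.07,.034)[:2])
cv2.imwrite('pics/r3b.png',cv2.resize(cv2.imread('pics/r3.png')[130:310,130:400],(708,472),interpolation=cv2.INTER_CUBIC))
off(.6315,.043,.066)
E
```

```text
[0.63151021 0.0422552  0.09485489] 0.7040289543347811 43.91912997744484 [0.1039943  0.28697334 0.14027741]
ring [[(np.float64(0.6311), np.float64(0.0439), np.float32(0.03078))], [(np.float64(0.6326), np.float64(0.0441), np.float32(0.02995))]]
rec [(np.float32(0.6329), np.float32(0.0446), np.float32(0.03423)), (np.float32(0.6159), np.float32(0.0423), np.float32(0.03478))]
-> (0.6315, 0.043, 0.066, 0) off [0.0, -0.07, 2.89] ang [0.0, 0.08, -0.03]
```

View pics/r3b.png

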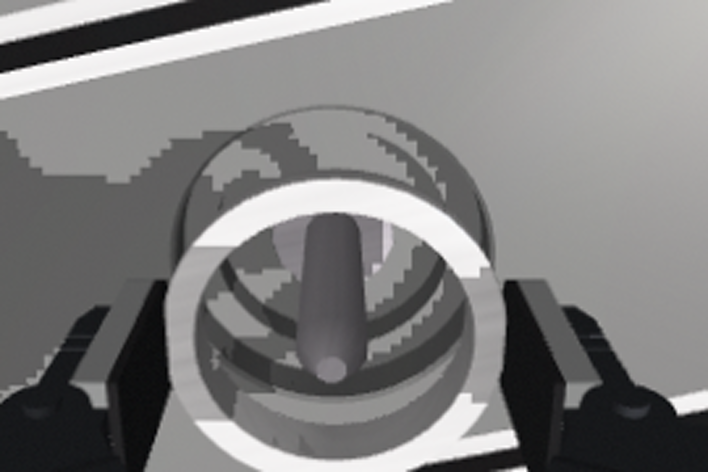

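Ring and recess line up: the spindle is centred at (333,370) in the opening. I go down in small steps.

>>> drive_tool --commands '[{"claw": 0.6,"offset": [0.03,0,0.8],"angular": [0,0,0]},{"claw": 0.6,"offset": [0.03,0,1.5],"angular": [0,0,0]},{"claw": 0.6,"offset": [0.03,0,2.0],"angular": [0,0,0]},{"claw": 0.6,"offset": [0.03,0,2.3],"angular": [0,0,0]},{"claw": 0.6,"offset": [0.03,0,2.5],"angular": [0,0,0]},{"claw": 0.6,"offset": [0.03,0,2.6],"angular": [0,0,0]},{"claw": 0.6,"offset": [0.03,0,2.6],"angular": [0,0,0]},{"claw": 0.6,"offset": [0.03,0,2.6],"angular": [0,0,0]}]'

```text
time: 6.87
tcp_pos: [0.6325, 0.0427, 0.0689]
orientation: [1.0, 0.0, 0.0, 0.0]
ft_force: [-0.5, -0.7, -0.5]
finger_gap: 0.708
finger_force: 43.9
```

>>> drive_tool --commands '[{"claw": 0.6,"offset": [-0.05,0,0.15],"angular": [0,0,0]},{"claw": 0.6,"offset": [-0.05,0,0.25],"angular": [0,0,0]},{"claw": 0.6,"offset": [-0.05,0,0.25],"angular": [0,0,0]},{"claw": 0.6,"offset": [-0.05,0,0.25],"angular": [0,0,0]}]'

```text
time: 7.2
tcp_pos: [0.6319, 0.0427, 0.0663]
orientation: [1.0, 0.0, -0.0, 0.0]
ft_force: [-0.3, -0.7, -0.7]
finger_gap: 0.702
finger_force: 43.9
```

Nothing is touching. I release and lift for a look.

>>> drive_tool --commands '[{"claw": 0.78,"offset": [0,0,0],"angular": [0,0,0]},{"claw": 0.85,"offset": [0,0,0],"angular": [0,0,0]},{"claw": 1,"offset": [0,0,0],"angular": [0,0,0]},{"claw": 1,"offset": [0,0,0],"angular": [0,0,0]},{"claw": 1,"offset": [0,0,-4],"angular": [0,0,0]},{"claw": 1,"offset": [0,0,-8],"angular": [0,0,0]},{"claw": 1,"offset": [0,0,-12],"angular": [0,0,0]},{"claw": 1,"offset": [0,0,-15],"angular": [0,0,0]},{"claw": 1,"offset": [0,0,-15],"angular": [0,0,0]},{"claw": 1,"offset": [0,0,-15],"angular": [0,0,0]},{"claw": 1,"offset": [0,0,-15],"angular": [0,0,0]}]'

```text
time: 8.12
tcp_pos: [0.6314, 0.0427, 0.2155]
orientation: [1.0, 0.0, -0.0, 0.0]
ft_force: [0.7, 0.1, -0.1]
finger_gap: 1.001
finger_force: 0.0
```

```bash
python3 - <<'E'
from h import *
c=cap('wrist','r4')
for z in(.066,.07,.074): print(z,circ(c,.6315,.0437,z,.031,tol=.002)[:1],circ(c,.6315,.0437,z,.025,tol=.002)[:1],'rec',circ(c,.6315,.0437,z,.034,tol=.001)[:1])
ortho(c,.6315,.0437,.07)
cv2.imwrite('pics/r4b.png',cv2.resize(cv2.imread('pics/r4.png')[90:240,150:350],(700,525),interpolation=cv2.INTER_CUBIC))
for z in (.012,): pass
print('cut',[circ(c,.545,.266,z,.02,tol=.0015)[:1] for z in(.03,)],'slim',circ(c,.632,.256,.03,.014,tol=.001)[:1])
off(.545,.2655,.2)
E
```

```text
0.066 [(np.float32(0.6314), np.float32(0.0441), np.float32(0.0315))] [(np.float32(0.6321), np.float32(0.0443), np.float32(0.02568))] rec [(np.float32(0.6314), np.float32(0.0441), np.float32(0.03455))]
0.07 [(np.float32(0.6324), np.float32(0.0443), np.float32(0.03088))] [(np.float32(0.6321), np.float32(0.0443), np.float32(0.02482))] rec [(np.float32(0.6321), np.float32(0.0441), np.float32(0.03423))]
0.074 [(np.float32(0.6336), np.float32(0.0443), np.float32(0.0305))] [(np.float32(0.6334), np.float32(0.0441), np.float32(0.0243))] rec [(np.float32(0.6336), np.float32(0.0431), np.float32(0.03465))]
cut [[(np.float32(0.5449), np.float32(0.2656), np.float32(0.01968))]] slim [(np.float32(0.6336), np.float32(0.2564), np.float32(0.01382))]
-> (0.545, 0.2655, 0.2, 0) off [-8.63, -22.28, 1.51] ang [-0.0, 0.12, 0.0]
```

View pics/r4b.png

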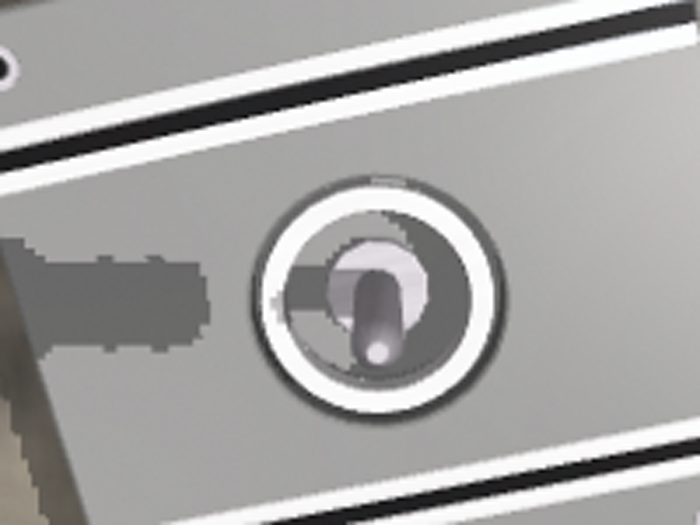

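Ring is flush and concentric (top at z = 70 mm, r = 30.9 mm). Next is the wide head, with the recess as its target.

>>> drive_tool --commands '[{"claw": 1,"offset": [-8.6,-22.3,2],"angular": [0,0,0]},{"claw": 1,"offset": [-8.6,-22.3,2],"angular": [0,0,0]},{"claw": 1,"offset": [-8.6,-22.3,2],"angular": [0,0,0]},{"claw": 1,"offset": [-8.6,-22.3,2],"angular": [0,0,0]},{"claw": 1,"offset": [-8.6,-22.3,2],"angular": [0,0,0]},{"claw": 1,"offset": [-8.6,-22.3,9],"angular": [0,0,0]},{"claw": 1,"offset": [-8.6,-22.3,9],"angular": [0,0,0]},{"claw": 1,"offset": [-8.6,-22.3,12],"angular": [0,0,0]},{"claw": 1,"offset": [-8.6,-22.3,12],"angular": [0,0,0]},{"claw": 1,"offset": [-8.6,-22.3,12],"angular": [0,0,0]},{"claw": 1,"offset": [-8.6,-22.3,12],"angular": [0,0,0]}]'

```text
time: 9.08
tcp_pos: [0.5465, 0.2655, 0.097]
orientation: [1.0, -0.0, 0.0, -0.0]
ft_force: [0.4, 0.0, 1.7]
finger_gap: 1.005
finger_force: 0.0
```

```bash
python3 - <<'E'
from h import *
c=cap('wrist','c1');o=r.get_obs();print(o['tcp_pos'],o['joints'].round(2))
for z in(.025,.03,.035): print(z,circ(c,.545,.2655,z,.02,tol=.002)[:2],'bore',circ(c,.545,.2655,z,.0085,tol=.001)[:1])
cv2.imwrite('pics/c1b.png',cv2.resize(cv2.imread('pics/c1.png')[100:310,130:410],(700,525),interpolation=cv2.INTER_CUBIC))
m1,m2,r4=load('m1'),load('m2'),load('r4')
u1=proj(m1,[.63-(138*.5-60)/1000,.043-(113*.5-60)/1000,.07]);u2=proj(m2,[.63-(111*.5-60)/1000,.043-(95*.5-60)/1000,.07])
print('tip',tri((m1,u1),(m2,u2),(r4,(257.7,190.6))),onz(r4,(257.7,190.6),.113),onz(m1,u1,.113),onz(m2,u2,.113))
E
```

```text
[0.54682839 0.26547119 0.09767899] [ 0.34  0.62  1.73 -0.    0.79  1.91]
0.025 [(np.float32(0.5424), np.float32(0.2666), np.float32(0.02008)), (np.float32(0.5431), np.float32(0.2646), np.float32(0.02183))] bore [(np.float32(0.5431), np.float32(0.2664), np.float32(0.009))]
0.03 [(np.float32(0.5444), np.float32(0.2664), np.float32(0.01963)), (np.float32(0.5449), np.float32(0.2684), np.float32(0.0215))] bore [(np.float32(0.5444), np.float32(0.2666), np.float32(0.0086))]
0.035 [(np.float32(0.5466), np.float32(0.2669), np.float32(0.0195)), (np.float32(0.5439), np.float32(0.2649), np.float32(0.0221))] bore [(np.float32(0.5461), np.float32(0.2666), np.float32(0.00845))]
tip (array([0.63142035, 0.0441245 , 0.11179841]), [np.float64(0.00035733754133971096), np.float64(0.0004919968101642298), np.float64(0.0002870577333535733)]) [0.63149535 0.04417546 0.113     ] [0.63172835 0.04442403 0.113     ] [0.63159072 0.04335019 0.113     ]
```

View pics/c1b.png

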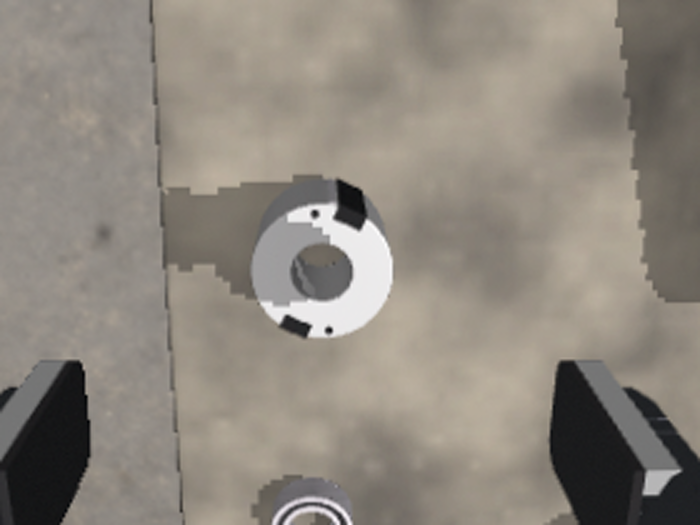

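Head confirmed at crop (322,270): (0.5444, 0.2665), top at z = 30 mm. Its knives are clear of the pads' contact line.

>>> drive_tool --commands '[{"claw": 1,"offset": [-0.24,-0.08,3.0],"angular": [0,0,0]},{"claw": 1,"offset": [-0.24,-0.08,6.0],"angular": [0,0,0]},{"claw": 1,"offset": [-0.24,-0.08,8.05],"angular": [0,0,0]},{"claw": 1,"offset": [-0.24,-0.08,8.05],"angular": [0,0,0]},{"claw": 0.35,"offset": [-0.24,-0.08,8.05],"angular": [0,0,0]},{"claw": 0.35,"offset": [-0.24,-0.08,8.05],"angular": [0,0,0]},{"claw": 0.35,"offset": [-0.24,-0.08,8.05],"angular": [0,0,0]},{"claw": 0.35,"offset": [-0.24,-0.08,8.05],"angular": [0,0,0]},{"claw": 0.35,"offset": [-0.24,-0.08,8.05],"angular": [0,0,0]},{"claw": 0.35,"offset": [-0.24,-0.08,8.05],"angular": [0,0,0]},{"claw": 0.35,"offset": [-0.24,-0.08,8.05],"angular": [0,0,0]},{"claw": 0.35,"offset": [-0.24,-0.08,8.05],"angular": [0,0,0]}]' --newtons 50

```text
time: 10.13
tcp_pos: [0.5444, 0.2667, 0.018]
orientation: [1.0, -0.0, 0.001, -0.0]
ft_force: [-1.6, -1.9, 11.6]
finger_gap: 0.451
finger_force: 48.9
```

>>> drive_tool --commands '[{"claw": 0.35,"offset": [0,0,-1.0],"angular": [0,0,0]},{"claw": 0.35,"offset": [0,0,-4.0],"angular": [0,0,0]},{"claw": 0.35,"offset": [0,0,-8.0],"angular": [0,0,0]},{"claw": 0.35,"offset": [0,0,-12.0],"angular": [0,0,0]},{"claw": 0.35,"offset": [0,0,-15.5],"angular": [0,0,0]},{"claw": 0.35,"offset": [0,0,-15.5],"angular": [0,0,0]},{"claw": 0.35,"offset": [8.7,22.2,-15.5],"angular": [0,0,0]},{"claw": 0.35,"offset": [8.7,22.2,-15.5],"angular": [0,0,0]},{"claw": 0.35,"offset": [8.7,22.2,-15.5],"angular": [0,0,0]},{"claw": 0.35,"offset": [8.7,22.2,-15.5],"angular": [0,0,0]},{"claw": 0.35,"offset": [8.7,22.2,-15.5],"angular": [0,0,0]},{"claw": 0.35,"offset": [8.7,22.2,-15.5],"angular": [0,0,0]}]'

```text
time: 11.13
tcp_pos: [0.6311, 0.0414, 0.1713]
orientation: [1.0, -0.001, 0.0, 0.0]
ft_force: [0.5, -0.4, -1.9]
finger_gap: 0.446
finger_force: 51.1
```

>>> drive_tool --commands '[{"claw": 0.35,"offset": [0,0,0],"angular": [0,0,0]},{"claw": 0.35,"offset": [0,0,0],"angular": [0,0,0]},{"claw": 0.35,"offset": [0,0,0],"angular": [0,0,0]},{"claw": 0.35,"offset": [0,0,0],"angular": [0,0,0]}]'

```text
time: 11.47
tcp_pos: [0.63, 0.0456, 0.171]
orientation: [1.0, 0.001, -0.0, -0.0]
ft_force: [-0.0, -0.0, -1.6]
finger_gap: 0.446
finger_force: 51.2
```

```bash
python3 - <<'E'
from h import *
c=cap('wrist','c2');o=r.get_obs();p=o['tcp_pos'];print(p,o['finger_gap'],o['finger_force'])
for d in(.009,.012,.015): print(d,circ(c,p[0],p[1],p[2]+d,.02,tol=.002)[:1],'bore',circ(c,p[0],p[1],p[2]+d,.0085,tol=.001)[:1])
cv2.imwrite('pics/c2b.png',cv2.resize(cv2.imread('pics/c2.png')[130:310,150:370],(660,540),interpolation=cv2.INTER_CUBIC))
off(.6315,.0441,.14)
E
```

```text
[0.6300984  0.04571565 0.17099677] 0.44954712885285164 51.156272292137146
0.009 [(np.float64(0.6652), np.float64(0.0456), np.float32(0.0187))] bore [(np.float64(0.5887), np.float64(0.0518), np.float32(0.00768))]
0.012 [(np.float64(0.6305), np.float64(0.0473), np.float32(0.01975))] bore [(np.float64(0.5912), np.float64(0.0516), np.float32(0.00768))]
0.015 [(np.float64(0.667), np.float64(0.0458), np.float32(0.01813))] bore [(np.float64(0.632), np.float64(0.0471), np.float32(0.00823))]
-> (0.6315, 0.0441, 0.14, 0) off [0.14, 0.16, 3.1] ang [-0.0, -0.0, 0.08]
```

View pics/c2b.png

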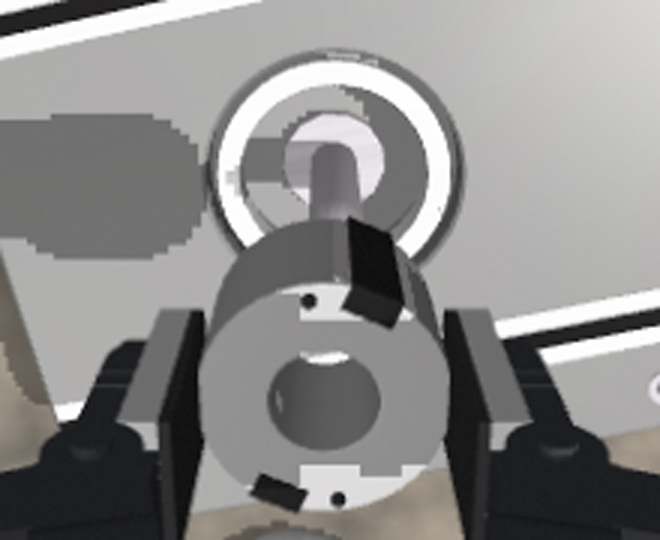

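Held head appears at TCP y + 1.6 mm, as the ring did, so the grip centre is 1.6 mm toward +y of the reported TCP. I aim the TCP at (0.631, 0.0425).

>>> drive_tool --commands '[{"claw": 0.35,"offset": [0.1,0.32,3.1],"angular": [0,0,0]},{"claw": 0.35,"offset": [0.1,0.32,3.1],"angular": [0,0,0]},{"claw": 0.35,"offset": [0.1,0.32,3.1],"angular": [0,0,0]},{"claw": 0.35,"offset": [0.1,0.32,3.1],"angular": [0,0,0]},{"claw": 0.35,"offset": [0.1,0.32,3.1],"angular": [0,0,0]}]'

```text
time: 11.93
tcp_pos: [0.6318, 0.0418, 0.141]
orientation: [1.0, 0.0, 0.001, 0.0]
ft_force: [0.2, 1.5, -2.0]
finger_gap: 0.451
finger_force: 51.3
```

```bash
python3 - <<'E'
from h import *
c=cap('wrist','c3');o=r.get_obs();p=o['tcp_pos'];print(p,o['finger_force'],o['orientation'])
d=.012; print(circ(c,p[0],p[1],p[2]+d,.02,tol=.001)[:1],circ(c,p[0],p[1],p[2]+d,.0085,tol=.001)[:1])
print('ring',circ(c,.632,.0441,.07,.031,tol=.001)[:1],circ(c,.632,.0441,.07,.034,tol=.001)[:1])
off(.631,.0425,.073)
E
```

```text
[0.6318712  0.04165102 0.14098542] 51.316816974431276 [9.99999659e-01 2.30176350e-04 7.90999204e-04 6.36184407e-05]
[(np.float64(0.6612), np.float64(0.0443), np.float32(0.0211))] [(np.float64(0.6325), np.float64(0.0435), np.float32(0.0086))]
ring [(np.float32(0.6329), np.float32(0.0445), np.float32(0.03045))] [(np.float32(0.6326), np.float32(0.0442), np.float32(0.034))]
-> (0.631, 0.0425, 0.073, 0) off [-0.1, -0.09, 6.8] ang [0.01, -0.09, 0.03]
```

>>> drive_tool --commands '[{"claw": 0.35,"offset": [-0.07,-0.07,1.0],"angular": [0,0,0]},{"claw": 0.35,"offset": [-0.07,-0.07,1.5],"angular": [0,0,0]},{"claw": 0.35,"offset": [-0.07,-0.07,2.0],"angular": [0,0,0]},{"claw": 0.35,"offset": [-0.07,-0.07,2.5],"angular": [0,0,0]},{"claw": 0.35,"offset": [-0.07,-0.07,3.0],"angular": [0,0,0]},{"claw": 0.35,"offset": [-0.07,-0.07,3.5],"angular": [0,0,0]},{"claw": 0.35,"offset": [-0.07,-0.07,3.5],"angular": [0,0,0]},{"claw": 0.35,"offset": [-0.07,-0.07,3.5],"angular": [0,0,0]}]'

```text
time: 12.65
tcp_pos: [0.6307, 0.042, 0.1044]
orientation: [1.0, -0.0, -0.0, 0.0]
ft_force: [0.0, -0.1, -1.7]
finger_gap: 0.451
finger_force: 51.3
```

>>> drive_tool --commands '[{"claw": 0.35,"offset": [0,0,0.6],"angular": [0,0,0]},{"claw": 0.35,"offset": [0,0,1.2],"angular": [0,0,0]},{"claw": 0.35,"offset": [0,0,1.8],"angular": [0,0,0]},{"claw": 0.35,"offset": [0,0,2.3],"angular": [0,0,0]},{"claw": 0.35,"offset": [0,0,2.7],"angular": [0,0,0]},{"claw": 0.35,"offset": [0,0,3.0],"angular": [0,0,0]},{"claw": 0.35,"offset": [0,0,3.1],"angular": [0,0,0]},{"claw": 0.35,"offset": [0,0,3.1],"angular": [0,0,0]}]'

```text
time: 13.32
tcp_pos: [0.6307, 0.0421, 0.0735]
orientation: [1.0, 0.0, -0.0, 0.0]
ft_force: [1.0, -0.2, -1.7]
finger_gap: 0.449
finger_force: 51.3
```

>>> drive_tool --commands '[{"claw": 0.35,"offset": [0,0,0.08],"angular": [0,0,0]},{"claw": 0.35,"offset": [0,0,0.13],"angular": [0,0,0]},{"claw": 0.35,"offset": [0,0,0.13],"angular": [0,0,0]},{"claw": 0.55,"offset": [0,0,0.13],"angular": [0,0,0]},{"claw": 0.65,"offset": [0,0,0.13],"angular": [0,0,0]},{"claw": 1,"offset": [0,0,0.13],"angular": [0,0,0]},{"claw": 1,"offset": [0,0,0.13],"angular": [0,0,0]},{"claw": 1,"offset": [0,0,-4],"angular": [0,0,0]},{"claw": 1,"offset": [0,0,-8],"angular": [0,0,0]},{"claw": 1,"offset": [0,0,-12],"angular": [0,0,0]},{"claw": 1,"offset": [0,0,-14],"angular": [0,0,0]},{"claw": 1,"offset": [0,0,-14],"angular": [0,0,0]}]'

```text
time: 14.32
tcp_pos: [0.6324, 0.042, 0.2193]
orientation: [1.0, 0.0, 0.004, 0.0]
ft_force: [-0.3, -0.0, -0.1]
finger_gap: 1.003
finger_force: 0.0
```

>>> drive_tool --commands '[{"claw": 1,"offset": [0,0,0],"angular": [0,0,0]},{"claw": 1,"offset": [0,0,0],"angular": [0,0,0]},{"claw": 1,"offset": [0,0,0],"angular": [0,0,0]}]'

```text
time: 14.57
tcp_pos: [0.6302, 0.042, 0.2122]
orientation: [1.0, 0.0, -0.001, -0.0]
ft_force: [-0.7, -1.0, 0.2]
finger_gap: 0.998
finger_force: 0.0
```

```bash
python3 - <<'E'
from h import *
c=cap('wrist','c4');print(r.get_obs()['tcp_pos'])
for z in(.08,.084,.088): print(z,circ(c,.6315,.0441,z,.02,tol=.0015)[:1],circ(c,.6315,.0441,z,.0085,tol=.001)[:1])
print('ring',circ(c,.632,.0441,.07,.031,tol=.001)[:1])
print('bear',circ(c,.650,-.171,.012,.02,tol=.001)[:1])
cv2.imwrite('pics/c4b.png',cv2.resize(cv2.imread('pics/c4.png')[90:240,150:350],(700,525),interpolation=cv2.INTER_CUBIC))
off(.650,-.172,.1)
E
```

```text
[0.6303417  0.04201838 0.21224115]
0.08 [(np.float32(0.6294), np.float32(0.0432), np.float32(0.02018))] [(np.float32(0.6296), np.float32(0.044), np.float32(0.0085))]
0.084 [(np.float32(0.6309), np.float32(0.0437), np.float32(0.0194))] [(np.float32(0.6311), np.float32(0.043), np.float32(0.00823))]
0.088 [(np.float32(0.6316), np.float32(0.0432), np.float32(0.01965))] [(np.float32(0.6316), np.float32(0.0435), np.float32(0.00873))]
ring [(np.float32(0.6326), np.float32(0.0442), np.float32(0.0308))]
bear [(np.float32(0.6501), np.float32(-0.1709), np.float32(0.01968))]
-> (0.65, -0.172, 0.1, 0) off [1.99, 21.4, 11.22] ang [-0.0, 0.14, 0.0]
```

View pics/c4b.png

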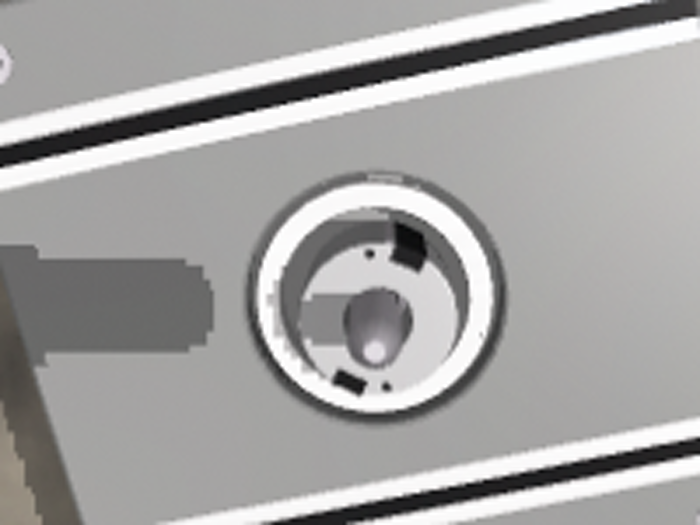

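Head is seated: top at about z = 83 mm, concentric around the spindle at crop (377,320), and the ring is still flush. Next is the wide bearing at (0.650, -0.171).

>>> drive_tool --commands '[{"claw": 1,"offset": [2.0,21.4,2],"angular": [0,0,0]},{"claw": 1,"offset": [2.0,21.4,2],"angular": [0,0,0]},{"claw": 1,"offset": [2.0,21.4,2],"angular": [0,0,0]},{"claw": 1,"offset": [2.0,21.4,5],"angular": [0,0,0]},{"claw": 1,"offset": [2.0,21.4,9],"angular": [0,0,0]},{"claw": 1,"offset": [2.0,21.4,14],"angular": [0,0,0]},{"claw": 1,"offset": [2.0,21.4,14],"angular": [0,0,0]},{"claw": 1,"offset": [2.0,21.4,14],"angular": [0,0,0]},{"claw": 1,"offset": [2.0,21.4,14],"angular": [0,0,0]},{"claw": 1,"offset": [2.0,21.4,14],"angular": [0,0,0]}]'

```text
time: 15.45
tcp_pos: [0.6514, -0.1715, 0.0752]
orientation: [1.0, 0.0, 0.0, 0.0]
ft_force: [0.2, 0.0, 0.9]
finger_gap: 1.002
finger_force: 0.0
```

```bash
python3 - <<'E'
from h import *
c=cap('wrist','b1');print(r.get_obs()['tcp_pos'])
for z in(.007,.012,.017): print(z,circ(c,.65,-.171,z,.02,tol=.0015)[:1],circ(c,.65,-.171,z,.0085,tol=.001)[:1])
off(.6497,-.1725,.002)
E
```

```text
[ 0.65183116 -0.1713456   0.07607277]
0.007 [(np.float32(0.6486), np.float32(-0.1709), np.float32(0.0203))] [(np.float32(0.6489), np.float32(-0.1711), np.float32(0.00873))]
0.012 [(np.float32(0.6509), np.float32(-0.1709), np.float32(0.01995))] [(np.float32(0.6509), np.float32(-0.1711), np.float32(0.00843))]
0.017 [(np.float32(0.6524), np.float32(-0.1709), np.float32(0.01943))] [(np.float32(0.6526), np.float32(-0.1711), np.float32(0.00805))]
-> (0.6497, -0.1725, 0.002, 0) off [-0.23, 0.11, 7.41] ang [0.05, -0.15, 0.05]
```

>>> drive_tool --commands '[{"claw": 1,"offset": [-0.1,0.08,3.0],"angular": [0,0,0]},{"claw": 1,"offset": [-0.1,0.08,6.0],"angular": [0,0,0]},{"claw": 1,"offset": [-0.1,0.08,7.1],"angular": [0,0,0]},{"claw": 1,"offset": [-0.1,0.08,7.1],"angular": [0,0,0]},{"claw": 0.35,"offset": [-0.1,0.08,7.1],"angular": [0,0,0]},{"claw": 0.35,"offset": [-0.1,0.08,7.1],"angular": [0,0,0]},{"claw": 0.35,"offset": [-0.1,0.08,7.1],"angular": [0,0,0]},{"claw": 0.35,"offset": [-0.1,0.08,7.1],"angular": [0,0,0]},{"claw": 0.35,"offset": [-0.1,0.08,7.1],"angular": [0,0,0]},{"claw": 0.35,"offset": [-0.1,0.08,7.1],"angular": [0,0,0]},{"claw": 0.35,"offset": [-0.1,0.08,7.1],"angular": [0,0,0]},{"claw": 0.35,"offset": [-0.1,0.08,7.1],"angular": [0,0,0]}]' --newtons 50

```text
time: 16.5
tcp_pos: [0.6506, -0.1729, 0.005]
orientation: [1.0, 0.0, 0.001, 0.0]
ft_force: [-3.0, 1.7, 11.0]
finger_gap: 0.446
finger_force: 48.8
```

>>> drive_tool --commands '[{"claw": 0.35,"offset": [0,0,-1.0],"angular": [0,0,0]},{"claw": 0.35,"offset": [0,0,-4.0],"angular": [0,0,0]},{"claw": 0.35,"offset": [0,0,-8.0],"angular": [0,0,0]},{"claw": 0.35,"offset": [0,0,-12.0],"angular": [0,0,0]},{"claw": 0.35,"offset": [0,0,-15.5],"angular": [0,0,0]},{"claw": 0.35,"offset": [-2.0,-21.5,-15.0],"angular": [0,0,0]},{"claw": 0.35,"offset": [-2.0,-21.5,-15.0],"angular": [0,0,0]},{"claw": 0.35,"offset": [-2.0,-21.5,-15.0],"angular": [0,0,0]},{"claw": 0.35,"offset": [-2.0,-21.5,-15.0],"angular": [0,0,0]},{"claw": 0.35,"offset": [-2.0,-21.5,-15.0],"angular": [0,0,0]},{"claw": 0.35,"offset": [-2.0,-21.5,-15.0],"angular": [0,0,0]},{"claw": 0.35,"offset": [-2.0,-21.5,-15.0],"angular": [0,0,0]}]'

```text
time: 17.5
tcp_pos: [0.6294, 0.045, 0.1537]
orientation: [1.0, 0.002, 0.0, -0.0]
ft_force: [0.8, -0.5, -0.7]
finger_gap: 0.445
finger_force: 50.6
```

>>> drive_tool --commands '[{"claw": 0.35,"offset": [0,0,2.0],"angular": [0,0,0]},{"claw": 0.35,"offset": [0,0,2.0],"angular": [0,0,0]},{"claw": 0.35,"offset": [0,0,2.0],"angular": [0,0,0]},{"claw": 0.35,"offset": [0,0,2.0],"angular": [0,0,0]},{"claw": 0.35,"offset": [0,0,2.0],"angular": [0,0,0]},{"claw": 0.35,"offset": [0,0,2.0],"angular": [0,0,0]}]'

```text
time: 18.0
tcp_pos: [0.6301, 0.0416, 0.1335]
orientation: [1.0, -0.0, 0.0, 0.0]
ft_force: [0.8, 0.2, -0.7]
finger_gap: 0.441
finger_force: 50.6
```

```bash
python3 - <<'E'
from h import *
c=cap('wrist','b2');o=r.get_obs();p=o['tcp_pos'];print(p,o['finger_force'],o['orientation'].round(4))
for d in(.004,.007,.01):print(d,circ(c,p[0],p[1],p[2]+d,.02,tol=.0015)[:1],circ(c,p[0],p[1],p[2]+d,.0085,tol=.001)[:1])
print('ring',circ(c,.632,.0441,.07,.031,tol=.001)[:1],circ(c,.632,.0441,.07,.034,tol=.001)[:1])
off(.631,.0425,.09)
E
```

```text
[0.63002285 0.04178896 0.13339256] 50.609806068241596 [ 1.e+00 -3.e-04  4.e-04  1.e-04]
0.004 [(np.float64(0.6291), np.float64(0.0432), np.float32(0.01995))] [(np.float64(0.6289), np.float64(0.0432), np.float32(0.0087))]
0.007 [(np.float64(0.6574), np.float64(0.0442), np.float32(0.02018))] [(np.float64(0.6309), np.float64(0.0434), np.float32(0.00878))]
0.01 [(np.float64(0.6321), np.float64(0.0432), np.float32(0.01935))] [(np.float64(0.6319), np.float64(0.0432), np.float32(0.00815))]
ring [(np.float32(0.6324), np.float32(0.0445), np.float32(0.031))] [(np.float32(0.6326), np.float32(0.0442), np.float32(0.03398))]
-> (0.631, 0.0425, 0.09, 0) off [0.09, -0.07, 4.34] ang [0.01, -0.05, -0.03]
```

>>> drive_tool --commands '[{"claw": 0.35,"offset": [0.07,-0.07,0.8],"angular": [0,0,0]},{"claw": 0.35,"offset": [0.07,-0.07,1.4],"angular": [0,0,0]},{"claw": 0.35,"offset": [0.07,-0.07,2.0],"angular": [0,0,0]},{"claw": 0.35,"offset": [0.07,-0.07,2.5],"angular": [0,0,0]},{"claw": 0.35,"offset": [0.07,-0.07,3.0],"angular": [0,0,0]},{"claw": 0.35,"offset": [0.07,-0.07,3.5],"angular": [0,0,0]},{"claw": 0.35,"offset": [0.07,-0.07,4.0],"angular": [0,0,0]},{"claw": 0.35,"offset": [0.07,-0.07,4.2],"angular": [0,0,0]},{"claw": 0.35,"offset": [0.07,-0.07,4.2],"angular": [0,0,0]},{"claw": 0.35,"offset": [0.07,-0.07,4.2],"angular": [0,0,0]}]'

```text
time: 18.88
tcp_pos: [0.6305, 0.0429, 0.0908]
orientation: [1.0, 0.0, 0.0, 0.0]
ft_force: [-0.5, -0.7, -0.6]
finger_gap: 0.44
finger_force: 50.6
```

>>> drive_tool --commands '[{"claw": 0.35,"offset": [0,0,0.1],"angular": [0,0,0]},{"claw": 0.35,"offset": [0,0,0.13],"angular": [0,0,0]},{"claw": 0.35,"offset": [0,0,0.13],"angular": [0,0,0]},{"claw": 0.55,"offset": [0,0,0.13],"angular": [0,0,0]},{"claw": 0.65,"offset": [0,0,0.13],"angular": [0,0,0]},{"claw": 1,"offset": [0,0,0.13],"angular": [0,0,0]},{"claw": 1,"offset": [0,0,0.13],"angular": [0,0,0]},{"claw": 1,"offset": [0,0,-4],"angular": [0,0,0]},{"claw": 1,"offset": [0,0,-8],"angular": [0,0,0]},{"claw": 1,"offset": [0,0,-12],"angular": [0,0,0]},{"claw": 1,"offset": [0,0,-12],"angular": [0,0,0]},{"claw": 1,"offset": [0,0,-12],"angular": [0,0,0]}]'

```text
time: 19.88
tcp_pos: [0.6312, 0.0429, 0.2133]
orientation: [1.0, 0.0, 0.002, 0.0]
ft_force: [-0.3, -0.1, 0.2]
finger_gap: 0.999
finger_force: 0.0
```

```bash
python3 - <<'E'
from h import *
c=cap('wrist','b3');p=r.get_obs()['tcp_pos'];print(p)
for z in(.092,.096,.1): print(z,circ(c,.6315,.0441,z,.02,tol=.0015)[:1],circ(c,.6315,.0441,z,.0085,tol=.001)[:1])
print('cap m2',circ(load('m2'),.427,.159,.024,.0165,tol=.001))
off(.427,.158,.1)
E
```

```text
[0.6304265  0.04291597 0.21127764]
0.092 [(np.float32(0.6294), np.float32(0.0445), np.float32(0.02023))] [(np.float32(0.6296), np.float32(0.0447), np.float32(0.00878))]
0.096 [(np.float32(0.6299), np.float32(0.0442), np.float32(0.0205))] [(np.float32(0.6306), np.float32(0.0445), np.float32(0.00845))]
0.1 [(np.float32(0.6316), np.float32(0.0445), np.float32(0.01968))] [(np.float32(0.6319), np.float32(0.0445), np.float32(0.00845))]
cap m2 [(np.float32(0.4261), np.float32(0.1589), np.float32(0.01613)), (np.float32(0.4281), np.float32(0.1581), np.float32(0.0176))]
-> (0.427, 0.158, 0.1, 0) off [-20.36, -11.51, 11.1] ang [0.01, -0.07, -0.0]
```

Bearing is on, with its top at about z = 96 mm, concentric. Now the cap.

>>> drive_tool --commands '[{"claw": 1,"offset": [-20.4,-11.5,0],"angular": [0,0,0]},{"claw": 1,"offset": [-20.4,-11.5,0],"angular": [0,0,0]},{"claw": 1,"offset": [-20.4,-11.5,0],"angular": [0,0,0]},{"claw": 1,"offset": [-20.4,-11.5,2],"angular": [0,0,0]},{"claw": 1,"offset": [-20.4,-11.5,6],"angular": [0,0,0]},{"claw": 1,"offset": [-20.4,-11.5,11],"angular": [0,0,0]},{"claw": 1,"offset": [-20.4,-11.5,12],"angular": [0,0,0]},{"claw": 1,"offset": [-20.4,-11.5,12],"angular": [0,0,0]},{"claw": 1,"offset": [-20.4,-11.5,12],"angular": [0,0,0]},{"claw": 1,"offset": [-20.4,-11.5,12],"angular": [0,0,0]},{"claw": 1,"offset": [-20.4,-11.5,12],"angular": [0,0,0]}]'

```text
time: 20.85
tcp_pos: [0.4272, 0.1578, 0.0911]
orientation: [1.0, -0.0, 0.0, 0.0]
ft_force: [0.4, -0.5, 0.8]
finger_gap: 0.998
finger_force: 0.0
```

```bash
python3 - <<'E'
from h import *
c=cap('wrist','k1');print(r.get_obs()['tcp_pos'])
for z in(.019,.024,.029): print(z,circ(c,.427,.159,z,.0165,tol=.001)[:2])
cv2.imwrite('pics/k1b.png',cv2.resize(cv2.imread('pics/k1.png')[100:310,130:410],(700,525),interpolation=cv2.INTER_CUBIC))
f=cv2.inRange(cv2.cvtColor(c['frame'],cv2.COLOR_RGB2HSV),(18,150,60),(35,255,255));y,x=np.nonzero(f[:,150:370]);print(x.min()+150,x.max()+150,y.min(),y.max())
off(.427,.157,.004)
E
```

```text
[0.42733223 0.15778032 0.09143932]
0.019 [(np.float32(0.4226), np.float32(0.1604), np.float32(0.01678))]
0.024 [(np.float32(0.4249), np.float32(0.1604), np.float32(0.01593))]
0.029 [(np.float32(0.4261), np.float32(0.1601), np.float32(0.01623))]
233 279 177 222
-> (0.427, 0.157, 0.004, 0) off [-0.05, 0.08, 8.74] ang [-0.01, -0.08, -0.02]
```

View pics/k1b.png

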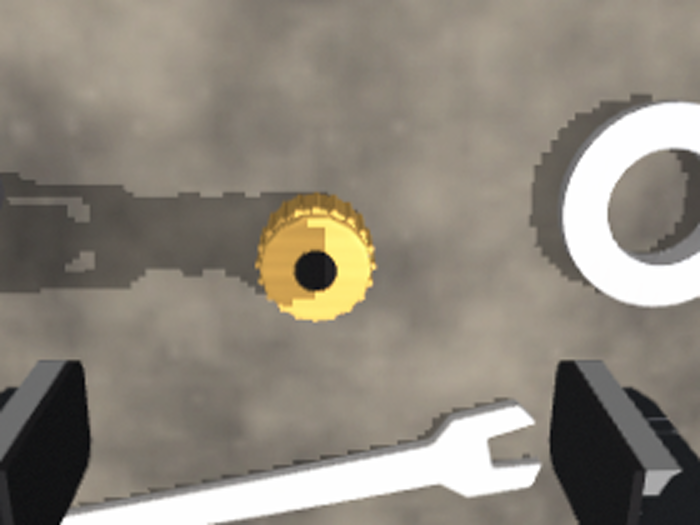

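Cap is at crop (316,270), i.e. (0.425, 0.160), clear of the wrench.

>>> drive_tool --commands '[{"claw": 1,"offset": [-0.2,-0.1,3.0],"angular": [0,0,0]},{"claw": 1,"offset": [-0.2,-0.1,6.0],"angular": [0,0,0]},{"claw": 1,"offset": [-0.2,-0.1,8.6],"angular": [0,0,0]},{"claw": 1,"offset": [-0.2,-0.1,8.6],"angular": [0,0,0]},{"claw": 0.28,"offset": [-0.2,-0.1,8.6],"angular": [0,0,0]},{"claw": 0.28,"offset": [-0.2,-0.1,8.6],"angular": [0,0,0]},{"claw": 0.28,"offset": [-0.2,-0.1,8.6],"angular": [0,0,0]},{"claw": 0.28,"offset": [-0.2,-0.1,8.6],"angular": [0,0,0]},{"claw": 0.28,"offset": [-0.2,-0.1,8.6],"angular": [0,0,0]},{"claw": 0.28,"offset": [-0.2,-0.1,8.6],"angular": [0,0,0]},{"claw": 0.28,"offset": [-0.2,-0.1,8.6],"angular": [0,0,0]},{"claw": 0.28,"offset": [-0.2,-0.1,8.6],"angular": [0,0,0]}]' --newtons 50

```text
time: 21.9
tcp_pos: [0.4251, 0.1591, 0.0062]
orientation: [1.0, -0.0, 0.001, -0.0]
ft_force: [-0.7, -0.7, 14.0]
finger_gap: 0.357
finger_force: 48.3
```

```bash
python3 - <<'E'
from h import *
c=load('k1');print(onz(c,(256.4,208),.024)); o=r.get_obs();print(o['tcp_pos'])
off(.631,.0427,.17)
E
```

```text
[0.4256143  0.16016067 0.024     ]
[0.42511801 0.15905291 0.00623409]
-> (0.631, 0.0427, 0.17, 0) off [20.63, 11.63, -16.33] ang [-0.03, -0.15, -0.0]
```

>>> drive_tool --commands '[{"claw": 0.28,"offset": [0,0,-1.0],"angular": [0,0,0]},{"claw": 0.28,"offset": [0,0,-4.0],"angular": [0,0,0]},{"claw": 0.28,"offset": [0,0,-8.0],"angular": [0,0,0]},{"claw": 0.28,"offset": [0,0,-12.0],"angular": [0,0,0]},{"claw": 0.28,"offset": [0,0,-16.0],"angular": [0,0,0]},{"claw": 0.28,"offset": [20.6,11.6,-16.0],"angular": [0,0,0]},{"claw": 0.28,"offset": [20.6,11.6,-16.0],"angular": [0,0,0]},{"claw": 0.28,"offset": [20.6,11.6,-16.0],"angular": [0,0,0]},{"claw": 0.28,"offset": [20.6,11.6,-16.0],"angular": [0,0,0]},{"claw": 0.28,"offset": [20.6,11.6,-16.0],"angular": [0,0,0]},{"claw": 0.28,"offset": [20.6,11.6,-16.0],"angular": [0,0,0]},{"claw": 0.28,"offset": [20.6,11.6,-16.0],"angular": [0,0,0]}]'

```text
time: 22.9
tcp_pos: [0.6342, 0.0399, 0.1651]
orientation: [1.0, -0.001, 0.001, 0.0]
ft_force: [-0.4, -0.6, -0.9]
finger_gap: 0.354
finger_force: 50.4
```

>>> drive_tool --commands '[{"claw": 0.28,"offset": [0,0,2.2],"angular": [0,0,0]},{"claw": 0.28,"offset": [0,0,2.2],"angular": [0,0,0]},{"claw": 0.28,"offset": [0,0,2.2],"angular": [0,0,0]},{"claw": 0.28,"offset": [0,0,2.2],"angular": [0,0,0]},{"claw": 0.28,"offset": [0,0,2.2],"angular": [0,0,0]},{"claw": 0.28,"offset": [0,0,2.2],"angular": [0,0,0]},{"claw": 0.28,"offset": [0,0,2.2],"angular": [0,0,0]}]'

```text
time: 23.48
tcp_pos: [0.6306, 0.0431, 0.1436]
orientation: [1.0, 0.0, 0.001, 0.0]
ft_force: [0.1, -0.5, -1.5]
finger_gap: 0.355
finger_force: 50.3
```

```bash
python3 - <<'E'
from h import *
c=cap('wrist','k2');o=r.get_obs();p=o['tcp_pos'];print(p,o['finger_force'],o['orientation'].round(4))
for d in(.015,.018,.021):print(d,circ(c,p[0],p[1],p[2]+d,.0165,tol=.001)[:2],circ(c,p[0],p[1],p[2]+d,.0055,tol=.0015)[:1])
f=c['frame'].max(2)<60; n,l,s,ce=cv2.connectedComponentsWithStats(f.astype(np.uint8))
print([(s[i,4],ce[i].round(1),onz(c,ce[i],p[2]+.018).round(4)) for i in range(1,n) if 100<s[i,4]<3000 and 200<ce[i][0]<320])
print('ring',circ(c,.632,.0441,.07,.031,tol=.001)[:1],circ(c,.632,.0441,.07,.034,tol=.001)[:1])
off(.631,.0427,.106)
E
```

```text
[0.63056793 0.04305143 0.14340537] 50.34136118069 [1.e+00 1.e-04 4.e-04 1.e-04]
0.015 [(np.float64(0.6629), np.float64(0.0439), np.float32(0.0176)), (np.float64(0.6609), np.float64(0.0422), np.float32(0.0176))] [(np.float64(0.6299), np.float64(0.0447), np.float32(0.00603))]
0.018 [(np.float64(0.6637), np.float64(0.0444), np.float32(0.0176)), (np.float64(0.6637), np.float64(0.0474), np.float32(0.01705))] [(np.float64(0.6312), np.float64(0.0447), np.float32(0.006))]
0.021 [(np.float64(0.6642), np.float64(0.0444), np.float32(0.0176)), (np.float64(0.6644), np.float64(0.0464), np.float32(0.01565))] [(np.float64(0.6334), np.float64(0.0447), np.float32(0.00572))]
[(np.int32(405), array([227.9,  58.9]), array([0.718 , 0.0555, 0.1614])), (np.int32(1643), array([215.5, 126.5]), array([0.6935, 0.0608, 0.1614])), (np.int32(124), array([271. , 178.5]), array([0.6728, 0.0393, 0.1614])), (np.int32(463), array([257.2, 205.2]), array([0.6615, 0.0448, 0.1614])), (np.int32(486), array([257.7, 269.5]), array([0.6314, 0.0447, 0.1614]))]
ring [(np.float32(0.6324), np.float32(0.0445), np.float32(0.03098))] [(np.float32(0.6321), np.float32(0.0442), np.float32(0.03428))]
-> (0.631, 0.0427, 0.106, 0) off [0.04, 0.03, 3.74] ang [0.01, -0.05, 0.01]
```

>>> drive_tool --commands '[{"claw": 0.28,"offset": [0,0.05,0.8],"angular": [0,0,0]},{"claw": 0.28,"offset": [0,0.05,1.4],"angular": [0,0,0]},{"claw": 0.28,"offset": [0,0.05,2.0],"angular": [0,0,0]},{"claw": 0.28,"offset": [0,0.05,2.5],"angular": [0,0,0]},{"claw": 0.28,"offset": [0,0.05,3.0],"angular": [0,0,0]},{"claw": 0.28,"offset": [0,0.05,3.5],"angular": [0,0,0]},{"claw": 0.28,"offset": [0,0.05,3.9],"angular": [0,0,0]},{"claw": 0.28,"offset": [0,0.05,3.9],"angular": [0,0,0]},{"claw": 0.28,"offset": [0,0.05,3.9],"angular": [0,0,0]}]'

```text
time: 24.28
tcp_pos: [0.6305, 0.0424, 0.1036]
orientation: [1.0, 0.0, -0.0, 0.0]
ft_force: [-0.4, 0.6, -0.5]
finger_gap: 0.354
finger_force: 50.5
```

>>> drive_tool --commands '[{"claw": 0.28,"offset": [0,0,0.1],"angular": [0,0,0]},{"claw": 0.28,"offset": [0,0,0.1],"angular": [0,0,0]},{"claw": 0.28,"offset": [0,0,0.1],"angular": [0,0,0]},{"claw": 0.48,"offset": [0,0,0.1],"angular": [0,0,0]},{"claw": 0.6,"offset": [0,0,0.1],"angular": [0,0,0]},{"claw": 1,"offset": [0,0,0.1],"angular": [0,0,0]},{"claw": 1,"offset": [0,0,0.1],"angular": [0,0,0]},{"claw": 1,"offset": [0,0,-4],"angular": [0,0,0]},{"claw": 1,"offset": [0,0,-8],"angular": [0,0,0]},{"claw": 1,"offset": [-5,0,-12],"angular": [0,0,0]},{"claw": 1,"offset": [-5,0,-12],"angular": [0,0,0]},{"claw": 1,"offset": [-5,0,-12],"angular": [0,0,0]}]'

```text
time: 25.28
tcp_pos: [0.5789, 0.0426, 0.2276]
orientation: [1.0, 0.0, 0.002, 0.0]
ft_force: [0.8, -0.2, -0.3]
finger_gap: 1.0
finger_force: 0.0
```

>>> drive_tool --commands '[{"claw": 1,"offset": [0,0,0],"angular": [0,0,0]},{"claw": 1,"offset": [0,0,0],"angular": [0,0,0]},{"claw": 1,"offset": [0,0,0],"angular": [0,0,0]}]'

```text
time: 25.53
tcp_pos: [0.5809, 0.0424, 0.2227]
orientation: [1.0, -0.0, -0.001, 0.0]
ft_force: [0.1, 0.5, 0.2]
finger_gap: 1.002
finger_force: 0.0
```

```bash
python3 - <<'E'
from h import *
c=cap('wrist','f1');p=r.get_obs()['tcp_pos'];print(p,r.get_obs()['ft_force'])
for z in(.115,.12,.125): print(z,circ(c,.6315,.0441,z,.0165,tol=.0015)[:1],circ(c,.6315,.0441,z,.0055,tol=.001)[:1])
s=cap('scene','f2')
a=cv2.resize(cv2.imread('pics/f1.png')[20:220,150:350],(400,400),interpolation=cv2.INTER_CUBIC)
b=cv2.resize(cv2.imread('pics/f2.png')[145:225,160:240],(400,400),interpolation=cv2.INTER_CUBIC)
cv2.imwrite('pics/f.png',np.hstack([a,b]))
E
```

```text
[0.58083293 0.04237799 0.22261557] [-0.845161    0.32952711 -0.41599863]
0.115 [(np.float32(0.6326), np.float32(0.044), np.float32(0.0181))] [(np.float32(0.6304), np.float32(0.044), np.float32(0.00613))]
0.12 [(np.float32(0.6331), np.float32(0.0445), np.float32(0.0181))] [(np.float32(0.6309), np.float32(0.044), np.float32(0.00572))]
0.125 [(np.float32(0.6336), np.float32(0.0442), np.float32(0.01755))] [(np.float32(0.6316), np.float32(0.044), np.float32(0.00572))]
```

View pics/f.png

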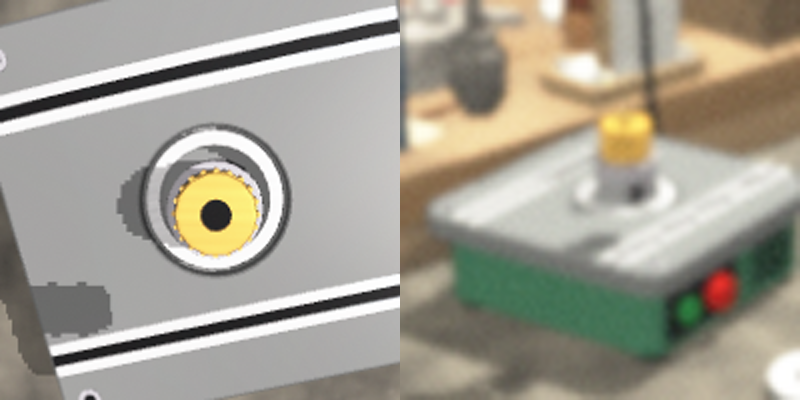

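The picture shows the full stack level: cap at left (215,215), and bearing and head under it at right (625,165). As a height check I'll compare the cap's outline in the scene view with what is expected.

```bash
python3 - <<'E'
from h import *
s=load('f2');f=load('f1')
for n,c,sl in(('scene',s,(slice(145,225),slice(160,240))),('wrist',f,(slice(20,220),slice(150,350)))):
    m=cv2.inRange(cv2.cvtColor(c['frame'],cv2.COLOR_RGB2HSV),(15,140,90),(38,255,255))[sl];y,x=np.nonzero(m);print(n,'yellow u',x.min()+sl[1].start,x.max()+sl[1].start,'v',y.min()+sl[0].start,y.max()+sl[0].start)
    a=np.linspace(0,6.28,60)
    for dz in(0,.004):
        P=np.array([proj(c,[.6315+.0165*np.cos(t),.0441+.0165*np.sin(t),z+dz]) for z in(.096,.12) for t in a]);print(' expected dz',dz,P.min(0).round(1),P.max(0).round(1))
E
```

```text
scene yellow u 200 210 v 167 176
 expected dz 0 [198.2 167.1] [208.7 177.8]
 expected dz 0.004 [198.2 166. ] [208.7 176.6]
wrist yellow u 237 278 v 105 147
 expected dz 0 [235.5 103.1] [279.1 148.1]
 expected dz 0.004 [235.1 103.3] [279.4 149. ]
```

The cap outline fits fully seated, to within a pixel. Handing in.

```bash
python3 -c "
from station import r
print(r.job_done())"
```

```text
the job is handed in; nothing more can be done
None
```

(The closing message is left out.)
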